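# Clamp the mixing bowl in its holder with the cam lever

## Robot

A 7-joint arm with a two-finger parallel gripper is mounted at the origin on the work surface. World frame = base frame: x ahead of the robot, y to its left, z up, the work surface at z = 0. Lengths are in m, angles in degrees, forces in N, time in s.
With the tool pointing down it reaches from about 0.425 to 0.95 m from the base axis. Payload 4.7 kg.
Tool frame: the origin (TCP) lies at the very end of the fingers, on their centre line; the grasp point (between the pads) lies 19 mm behind it; x points along the fingers, z is the direction in which the jaws open and shut, and the axes are right-handed (so a half turn about x gives the same grasp; the last joint's range is limited). The gripper opens to 87 mm and grips with 3 to 60 N. Pads are 19 mm wide; open, the fingers measure 117 mm over their backs; the gripper's body (75 mm by 190 mm) begins 51 mm behind the grasp point.
Start: joints at [71.568, 26.849, -2.785, 87.806, 1.381, 65.374, -4.715], TCP at [0.195, -0.646, 0.223] pointing down, gripper open.
Joint ranges: [-148.3, 148.3], [-19.14, 114.17], [-79.39, 73.82], [5.75, 140.21], [-59.74, 239.74], [12.07, 113.84], [-152.46, 152.46]. Speed limits (degrees/s): [147.25, 147.25, 180, 180, 180, 180, 180].

## Interface

Orientations are given as a 3x3 rotation matrix whose columns are the frame's x, y, z axes.
In Python, from cell import env gives the robot as it stands.
- The arm moves only by the tool move_arm, never from a script. Its argument "moves" is a list of rows, each a list of 5 numbers: the shift along the tool's x, y, z in m, then the turn about the tool's x in degrees, then the opening, from 0 (shut) to 1 (fully open). A call has 1 to 8 rows; each row shifts and turns the commanded pose from where the row before left it, along the tool's axes as they then stand; what a row does not reach is not made up. A row lasts 1/12 s, in which the tool goes at most 41.7 mm and 7.16 degrees, less where a joint would pass 70% of its speed; a pose out of reach is approached as far as the arm can. A call with a gripper value outside its range is refused whole. The fingers move at their own pace and stop on an object; the grip force is fixed at half the most. Time passes only in rows, so rows that do not move let the fingers close. It gives the time, the measured TCP pose, the force and the opening at its end, in the units of the state.
- env.get_obs(): the state, without advancing time (a new reading comes with each control period).
- env.capture(name): name is "scene" or "top"; returns a dict with "image" (400x640x3 uint8, red, green, blue), "intrinsics" (3x3 intrinsics, pixels), "cam_to_world" (4x4, takes a point from camera to world coordinates). Camera axes: x right, y up, looking along -z (the intrinsics and any distortion apply to the point x, -y, -z); pixel columns grow to the right and rows downward; lengths in m; the calibration is good to about 2 mm. A picture is of the moment at which its call begins. There is no depth.
- env.finish_job(): hands the job in, once; it reports no verdict.
The state is a dict: "time": time; "joint_positions": joint angles; "dq": joint speeds; "tau": joint torques, N m; "tool_pos": TCP position; "eef_rot": TCP orientation; "contact_force": force on the tool from outside, world axes, zero at the start; "wrist_torque": the same for the moment, N m; "finger_gap": finger opening in m.
Only numpy, scipy, OpenCV 4.12 (cv2) and the standard library are available. Lean on these libraries where they do the work, as an engineer would, in place of code of your own. Each camera call takes 0.05 s, during which the arm holds its last target.

## Task

Fix the mixing bowl in the bowl holder so that it cannot turn: slide the rod forward by its upright handle until its fork presses the bowl snugly against the sprung rest with about 12 newtons (8 at the least, and never more than 16 or the bowl would chip). Then swing the cam lever over its centre until it is home at its stop, without forcing it, so that the rod is locked and the bowl stays gripped. Leave the jar, cutter, cup and other things around it where they are.

Things in the scene. Friction and masses are not known exactly. Their poses are not given: they have to be found in the camera images.
- holder: Bowl holder, fixed to the counter: wooden board 510 x 200 x 18 mm. Origin: centre of the board's underside, on the counter. +x runs along the board to the bowl's end, +z up. The rod slides along its line y = 0. A dark boss at x = -50, y = 60 mm, 54 mm high, carries the cam lever.
- guide_top (a point): Middle of the top of the fixed aluminium guide that carries the rod: 80 mm long along the rod, 46 mm wide, top 52 mm above the counter.
- rest_nominal (a point): Usual place of the sprung rest's face, 205 mm ahead of the holder's origin; the true face differs by up to 12 mm either way and is not reported. Rest: rubber-faced upright plate 66 mm wide, 9 to 43 mm above the board, facing the bowl, on a spring of 5 N/mm with 10 mm travel, before a wooden mount 50 mm high.
- rod: Aluminium rod 20 x 20 x 228 mm, 0.5 kg, loose in the guide, slides along the holder's x; 1.5 to 4.5 N of friction, 2 to 4 N more pushing the free bowl, then the rest's spring; let go, it springs back 1 to 2 mm. Origin: middle of the fork's front, rod's underside (24 mm over the counter); +x as holder's. Fork 90 mm wide; a seated bowl's centre is 72 mm ahead of the origin.
- rod_handle (a point): Middle of the top of the rod's upright handle: a black block 14 mm thick along the rod, 32 mm wide across it, from 44 to 94 mm above the counter, at the rod's rear end, 215 mm behind the rod's origin. Push it from behind or grip it.
- bowl: White ceramic straight-sided mixing bowl, 0.45 kg, 140 mm outside diameter, 60 mm high, open at the top, standing loose on the board between fork and rest. Origin: centre of its underside.
- lever (a joint): Cam lever's angle a about its upright axis: 0 open, 1.65 home on its stop; grows anticlockwise from above. It points at (pi - 1.65 + a) anticlockwise from the holder's +x: open to holder's +y, home to the rear beside the rod. Resistance at the tip 4 to 8 N between 0.4 and 1.3 rad, ends at the centre, 1.45; past it the cam pulls the lever to the stop. Let go short of that it swings back.
- lever_hinge (a point): On the lever's upright axis, 62 mm above the counter.
- lever_tip (a point): Top of the upright black grip pin at the lever's end: pin 14 mm thick, from 55 to 100 mm above the counter, 85 mm from the axis. The lever arm between axis and pin is a flat steel bar 12 mm wide, 56 to 66 mm above the counter.
- shoe: Black clamping shoe in the side of the guide, 26 mm long and 16 mm high, driven sideways onto the rod by the cam; nearly hidden, not to be touched.
- spice_jar: small amber jar with a steel cap, 38 mm wide, 62 mm tall, standing on the board in its rear corner on the side away from the lever; leave alone
- cutter: round steel pastry cutter (ring), 48 mm wide, 30 mm tall, standing on the board beside the guide, on the side away from the lever; leave alone
- measure_cup: black measuring cup, 68 mm wide, 45 mm tall, on the counter beyond the lever's side of the board; leave alone
Things that resemble listed ones, but are neither listed nor needed, are in the scene too. Of the things shaped like the bowl, the white one is meant.

How it is judged (in metres and radians):
On the way, in this order (a step that is already met when the one before it is completed fails the run):
1. the rod's fork presses the bowl against the rest with more than 8 N, the lever still open (contact force between rod and bowl above 8 N and value of joint lever below 0.5 rad), for 0.2 s.
2. the lever is over its centre and home, the shoe clamping the rod (value of joint lever above 1.55 rad and contact force between shoe and rod above 15 N), for 0.2 s.
At the end, for the whole second after the job is handed in: Lever home (above 1.55 of 1.65 rad), shoe clamping the rod (over 15 N); bowl level, at rest, over 120 mm ahead of the holder's origin, seated in the fork (centre within 5 mm along the rod, 4 mm across) and still pressed by it with more than 0.7 N; rod at rest (all of step 2 and contact force between rod and bowl above 0.7 N and x of bowl in the frame of rod below 0.077 m and y of bowl in the frame of rod between -0.004 and 0.004 m and x of bowl in the frame of holder above 0.12 m and angle between bowl's own z axis and vertical below 0.05 rad and linear speed of each of bowl, rod below 0.01 m/s); the robot touches nothing.
It fails at once if the bowl is squeezed with more than 16 N (contact force between rod and bowl above 16 N).
It fails at once if the lever is forced with more than 35 N (contact force between the fingers and holder above 35 N).
It fails at once if the jar, cutter or cup near the holder is moved by more than 20 mm (distance of any of spice_jar, cutter, measure_cup from where it was at the start of the episode above 0.02 m).
It also fails if it takes over 72 s, if anything falls off the work surface, if the arm or the gripper's body presses on something with over 40 N, if the wrist force passes 120 N, or if a joint passes its speed limit or range.

## Working session

There is one attempt and no reset: what is moved stays moved. The work goes in short steps, Python scripts to look and compute and a tool call to move; the robot and the scene stay as the last step left them, time stands still between calls to the robot, and variables do not carry over. Pictures are saved under pics/ and viewed, and the job is handed in when it is done.

Besides the shell and the picture viewer there is one more tool, called after "Request:" as a command line: name --pt "numbers of a row" for each row, then --argument value for the rest. move_arm: Moves the arm, as the interface text tells. Its arguments: {"type":"object","properties":{"moves":{"type":"array"}},"required":["moves"]}

```bash
ls; mkdir -p pics
python3 - <<'E'
from cell import env
import cv2, numpy as np, pickle
o=env.get_obs(); print(o)
d={}
for n in ["scene","top"]:
    c=env.capture(n); d[n]=c
    cv2.imwrite(f"pics/{n}0.png",c["image"][:,:,::-1]); print(n,c["intrinsics"],c["cam_to_world"], [k for k in c])
pickle.dump(d,open("cap0.pkl","wb"))
E
```

```text
pics
{'time': 0.0, 'joint_positions': array([71.56877149, 26.89664297, -2.78462645, 87.87560496,  1.37953657,
       65.37329772, -4.71376184]), 'dq': array([-0.04345413,  0.00997017,  0.09412063,  0.01876478, -0.06578931,
       -0.0050127 ,  0.02272851]), 'tau': array([ 8.10596885e-04, -5.07968009e+01, -8.03954294e-02, -2.36150533e+01,
       -6.13486511e-02,  3.79382679e-02,  1.79803405e-04]), 'tool_pos': array([ 0.19466189, -0.64568525,  0.22149334]), 'eef_rot': array([[-6.11211153e-04,  9.57427018e-01,  2.88674785e-01],
       [ 1.85766832e-03,  2.88675428e-01, -9.57425217e-01],
       [-9.99998088e-01, -4.89269678e-05, -1.95502348e-03]]), 'contact_force': array([-0.4646594 ,  0.0886036 , -0.55244557]), 'wrist_torque': array([0.03871067, 0.03401686, 0.08621764]), 'finger_gap': 0.08743413939742159}
scene [[513.72475092   0.         314.90682275]
 [  0.         513.72475092 192.26203502]
 [  0.           0.           1.        ]] [[-0.7299673  -0.44222191  0.52114059  1.25665487]
 [ 0.68339382 -0.48448943  0.54611617  0.63750538]
 [ 0.01098257  0.75479121  0.65587317  0.91698954]
 [ 0.          0.          0.          1.        ]] ['image', 'intrinsics', 'cam_to_world']
top [[362.68236015   0.         321.24734109]
 [  0.         362.68236015 199.13022783]
 [  0.           0.           1.        ]] [[ 0.00870338  0.99164407 -0.12871009  0.48220559]
 [-0.99942356  0.01285021  0.03142313 -0.03983054]
 [ 0.03281451  0.12836241  0.99118429  0.91057209]
 [ 0.          0.          0.          1.        ]] ['image', 'intrinsics', 'cam_to_world']
```

View pics/scene0.png

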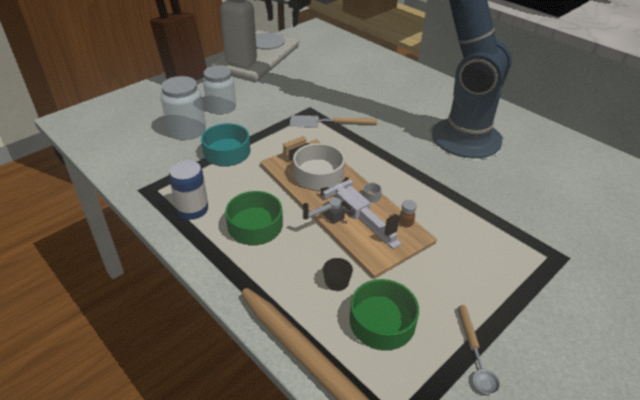

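View pics/top0.png

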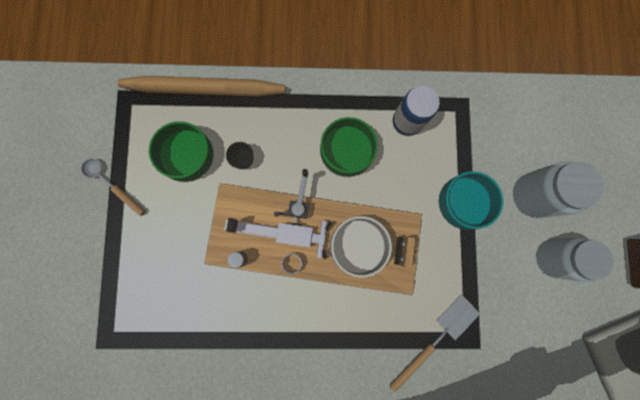

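The holder lies around (220–420, 185–290) in the top view. The bowl is on the right at (362, 247), the handle at (232, 225), and the lever points up from (297, 209). I'll zoom in for precise features.

Run:
```python
import pickle,cv2
d=pickle.load(open("cap0.pkl","rb"))
a=d["top"]["image"][160:310,195:435,::-1]; cv2.imwrite("pics/t1.png",cv2.resize(a,None,fx=3.33,fy=3.33,interpolation=cv2.INTER_CUBIC))
a=d["scene"]["image"][125:285,250:450,::-1]; cv2.imwrite("pics/s1.png",cv2.resize(a,None,fx=3.7,fy=3.7,interpolation=cv2.INTER_CUBIC))
```

```text
(no output)
```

View pics/t1.png

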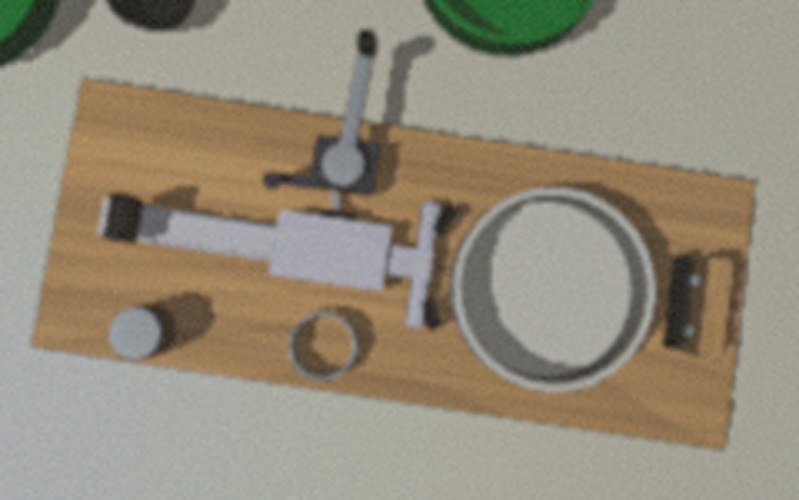

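View pics/s1.png

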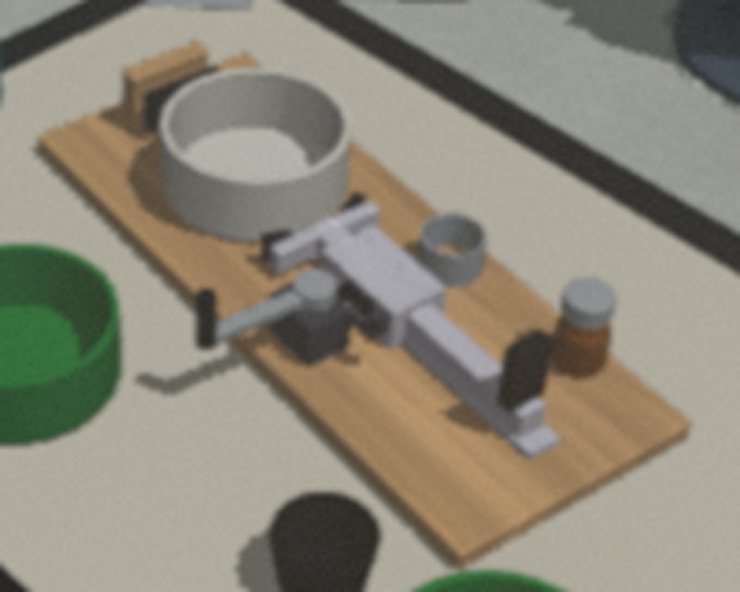

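```bash
cat > h.py <<'E'
import numpy as np,pickle
from scipy.optimize import least_squares
d=pickle.load(open("cap0.pkl","rb"))
def proj(cam,P,d=d):
    c=d[cam];T=np.linalg.inv(c["cam_to_world"]);p=np.atleast_2d(P)@T[:3,:3].T+T[:3,3]
    p=p*[1,-1,-1]; q=p@c["intrinsics"].T; return q[:,:2]/q[:,2:]
def ray(cam,uv,z,d=d):
    c=d[cam];K=np.linalg.inv(c["intrinsics"]);r=K@[uv[0],uv[1],1];r=r*[1,-1,-1]
    T=c["cam_to_world"];w=T[:3,:3]@r;o=T[:3,3];return o+w*(z-o[2])/w[2]
def t1(u,v): return ((u+.5)/3.33-.5+195,(v+.5)/3.33-.5+160)
def s1(u,v): return ((u+.5)/3.7-.5+250,(v+.5)/3.7-.5+125)
def H(p,pose):
    c,s=np.cos(pose[2]),np.sin(pose[2]);p=np.atleast_2d(p);return np.c_[pose[0]+c*p[:,0]-s*p[:,1],pose[1]+s*p[:,0]+c*p[:,1],p[:,2]]
def Hi(w,pose):
    c,s=np.cos(pose[2]),np.sin(pose[2]);x,y=w[0]-pose[0],w[1]-pose[1];return np.array([c*x+s*y,-s*x+c*y])
E
python3 - <<'E'
from h import *
A=[([-.255,.1,.018],t1(82,79)),([.255,.1,.018],t1(756,180)),([.255,-.1,.018],t1(724,448)),([-.255,-.1,.018],t1(33,347))]
B=[([.255,.1,.018],s1(40,142)),([-.255,.1,.018],s1(460,567)),([-.255,-.1,.018],s1(690,427))]
def fit(sets):
    f=lambda q:np.concatenate([(proj(c,H([p for p,_ in L],q))-np.array([u for _,u in L])).ravel() for c,L in sets])
    r=least_squares(f,[.5,0,-1.6]);return r.x,np.round(r.fun,1)
for s in ([("top",A)],[("scene",B)],[("top",A),("scene",B)]): print(*fit(s))
q,_=fit([("top",A),("scene",B)])
for name,cam,uv,z in [("handle","top",t1(124,210),.094),("tip","top",t1(368,35),.1),("hinge","top",t1(343,161),.066),("tip_s","scene",s1(206,293),.1),("handle_s","scene",s1(535,337),.094),("jar","top",t1(136,333),.08),
  ("bowlL","top",t1(454,285),.078),("bowlR","top",t1(656,285),.078),("bowlU","top",t1(556,187),.078),("bowlD","top",t1(552,390),.078),("hole pin","top",t1(270,180),.06),("forkU","top",t1(431,203),.044),("forkD","top",t1(415,325),.044),("guideTL","top",t1(279,208),.052),("guideBR","top",t1(386,290),.052),("rest","top",t1(676,300),.055),("restface","top",t1(667,300),.061),("pin","top",t1(272,180),.06)]:
    w=ray(cam,uv,z); print(name,w.round(4),(1000*Hi(w,q)).round(1))
for n,p in [("hinge",[-.05,.06,.066]),("guide",[-.05,0,.052])]: print(n,proj("top",H(p,q)),H(p,q))
E
```

```text
[ 0.50149477 -0.05341263 -1.70787983] [-0.4 -0.5  0.3 -0.4  0.9  0.6 -0.8  0.2]
[ 0.50798874 -0.04744583 -1.71659368] [-1.2 -1.  -0.4 -0.5  1.4  0.9]
[ 0.5033807  -0.05174597 -1.71187231] [-0.8 -1.6 -0.3 -0.7  0.   0.2 -1.6 -1.1 -1.2 -2.1  0.1 -2.8  1.3 -1.3]
handle [0.5325 0.1336 0.094 ] [-187.6    2.8]
tip [ 0.6534 -0.0283  0.1   ] [-44.3 145.3]
hinge [ 0.5703 -0.0116  0.066 ] [-49.1  60.6]
tip_s [ 0.6527 -0.0276  0.1   ] [-44.9 144.5]
handle_s [0.5233 0.1374 0.094 ] [-190.    -6.9]
jar [0.4506 0.1252 0.08  ] [-167.8  -77.1]
bowlL [ 0.4846 -0.0894  0.078 ] [ 39.9 -13.3]
bowlR [ 0.4858 -0.2287  0.078 ] [177.6   7.5]
bowlU [ 0.5527 -0.1599  0.078 ] [100.1  64. ]
bowlD [ 0.4144 -0.1564  0.078 ] [116.1 -73.3]
hole pin [0.5568 0.0397 0.06  ] [-98.   40.1]
forkU [ 0.543  -0.0745  0.044 ] [17.  42.4]
forkD [ 0.4563 -0.0638  0.044 ] [ 18.6 -44.9]
guideTL [0.5377 0.0336 0.052 ] [-89.3  22. ]
guideBR [ 0.4807 -0.043   0.052 ] [ -5.5 -23.6]
rest [ 0.4755 -0.2479  0.055 ] [198.2  -0. ]
restface [ 0.4755 -0.2401  0.061 ] [190.4  -1.1]
pin [0.5568 0.0382 0.06  ] [-96.6  40.3]
hinge [[297.24520669 208.18536509]] [[ 0.56981505 -0.01067921  0.066     ]]
guide [[293.41493796 233.87297897]] [[ 0.51041113 -0.0022427   0.052     ]]
```

Request:
move_arm --pt "0 0 0 -6.5 0" --pt "0 0 0 -6.5 0" --pt "0 0 0 -6.5 0" --pt "0 0 0 -6.5 0" --pt "0 0 0 -6.5 0" --pt "0 0 0 -6.5 0" --pt "0 0 0 -6.5 0" --pt "0 0 0 -6.5 0"

```text
time: 0.77
tool_pos: [0.1947, -0.6459, 0.2219]
eef_rot: [[-0.0, 0.357, 0.934], [0.001, 0.934, -0.357], [-1.0, 0.001, -0.001]]
contact_force: [0.3, -0.7, -0.4]
finger_gap: 0.0412
```

Request:
move_arm --pt "0 0 0 -6.5 0" --pt "0 0 0 -6.5 0" --pt "0 0 0.037 0 0" --pt "0 0 0.037 0 0" --pt "0 0 0.037 0 0" --pt "0 0 0.037 0 0" --pt "0 0 0.037 0 0" --pt "0 0 0.037 0 0"

```text
time: 1.43
tool_pos: [0.4159, -0.6779, 0.2219]
eef_rot: [[-0.001, 0.143, 0.99], [0.001, 0.99, -0.143], [-1.0, 0.001, -0.001]]
contact_force: [0.9, -1.0, 0.5]
finger_gap: 0.0009
```

Request:
move_arm --pt "0 0.03 0 0 0" --pt "0 0.036 0 0 0" --pt "0 0.036 0 0 0" --pt "0 0.036 0 0 0" --pt "0 0.036 0 0 0" --pt "0 0.036 0 0 0" --pt "0 0.036 0 0 0" --pt "0 0.036 0 0 0"

```text
time: 2.1
tool_pos: [0.4546, -0.397, 0.2221]
eef_rot: [[-0.001, 0.143, 0.99], [0.0, 0.99, -0.143], [-1.0, 0.0, -0.001]]
contact_force: [1.3, 0.5, 0.1]
finger_gap: 0.0003
```

Request:
move_arm --pt "0 0.036 0 0 0" --pt "0 0.036 0 0 0" --pt "0 0.036 0 0 0" --pt "0 0.036 0 0 0" --pt "0 0.036 0 0 0" --pt "0 0.036 0 0 0" --pt "0 0.036 0 0 0" --pt "0 0.036 0 0 0"

```text
time: 2.77
tool_pos: [0.4957, -0.1122, 0.2224]
eef_rot: [[-0.0, 0.143, 0.99], [-0.0, 0.99, -0.143], [-1.0, -0.0, -0.0]]
contact_force: [0.3, 0.6, 0.4]
finger_gap: 0.0005
```

Request:
move_arm --pt "0 0.036 0 0 0" --pt "0 0.036 0 0 0" --pt "0 0.036 0 0 0" --pt "0 0.036 0 0 0" --pt "0 0.036 0 0 0" --pt "0 0.036 0 0 0" --pt "0 0.036 0 0 0" --pt "0 0.036 0 0 0"

```text
time: 3.43
tool_pos: [0.5371, 0.1726, 0.2222]
eef_rot: [[-0.0, 0.143, 0.99], [-0.001, 0.99, -0.143], [-1.0, -0.001, -0.0]]
contact_force: [0.6, -0.4, 0.2]
finger_gap: 0.0009
```

Request:
move_arm --pt "0.03 0 0 0 0" --pt "0.03 0 0 0 0" --pt "0.03 0 0 0 0" --pt "0.03 0 0 0 0" --pt "0.02 0 0 0 0" --pt "0 0 0 0 0" --pt "0 0 0 0 0"

```text
time: 4.02
tool_pos: [0.5366, 0.171, 0.0818]
eef_rot: [[-0.002, 0.143, 0.99], [-0.001, 0.99, -0.143], [-1.0, -0.001, -0.002]]
contact_force: [0.8, 0.3, 0.6]
finger_gap: 0.0007
```

Run:
```python
from cell import env
import cv2, numpy as np, pickle
d={}
for n in ["scene","top"]:
    c=env.capture(n); d[n]=c
o=env.get_obs(); print(o["time"],o["tool_pos"],o["contact_force"])
pickle.dump(d,open("cap1.pkl","wb"))
a=d["top"]["image"][160:310,195:435,::-1]; a=cv2.resize(a,None,fx=2.2,fy=2.2,interpolation=cv2.INTER_CUBIC)
b=d["scene"]["image"][125:285,250:450,::-1]; b=cv2.resize(b,(528,422),interpolation=cv2.INTER_CUBIC)[150:]
cv2.imwrite("pics/c1.png",np.vstack([a,b]))
```

```text
4.1167 [0.53832836 0.17173817 0.08395144] [ 0.04138108 -0.46325749 -0.58792543]
```

View pics/c1.png

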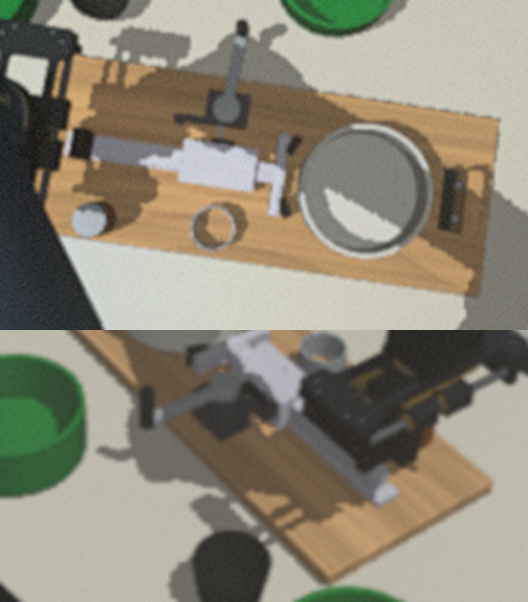

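The closed fingers sit just behind the handle, with the jar clear. Next I lower and approach.

Request:
move_arm --pt "0.013 0 0 0 0" --pt "0.013 0 0 0 0" --pt "0 -0.003 0 0 0" --pt "0 -0.003 0 0 0" --pt "0 -0.003 0 0 0" --pt "0 -0.002 0 0 0" --pt "0 0 0 0 0" --pt "0 0 0 0 0"

```text
time: 4.78
tool_pos: [0.536, 0.1601, 0.0569]
eef_rot: [[0.001, 0.143, 0.99], [0.0, 0.99, -0.143], [-1.0, 0.0, 0.001]]
contact_force: [-1.0, 0.5, 0.4]
finger_gap: 0.0002
```

Request:
move_arm --pt "0 -0.001 0 0 0" --pt "0 -0.001 0 0 0" --pt "0 -0.001 0 0 0" --pt "0 -0.001 0 0 0" --pt "0 0 0 0 0" --pt "0 0 0 0 0"

```text
time: 5.28
tool_pos: [0.5352, 0.1562, 0.0565]
eef_rot: [[0.0, 0.143, 0.99], [-0.0, 0.99, -0.143], [-1.0, -0.0, 0.0]]
contact_force: [-0.4, -0.3, -1.2]
finger_gap: 0.0004
```

Request:
move_arm --pt "0 -0.001 0 0 0" --pt "0 -0.001 0 0 0" --pt "0 -0.001 0 0 0" --pt "0 -0.001 0 0 0" --pt "0 0 0 0 0" --pt "0 0 0 0 0"

```text
time: 5.78
tool_pos: [0.5347, 0.1526, 0.0566]
eef_rot: [[0.0, 0.143, 0.99], [0.0, 0.99, -0.143], [-1.0, 0.001, 0.0]]
contact_force: [1.1, 1.4, -1.2]
finger_gap: 0.0002
```

Request:
move_arm --pt "0 -0.001 0 0 0" --pt "0 -0.001 0 0 0" --pt "0 -0.001 0 0 0" --pt "0 -0.001 0 0 0"

```text
time: 6.12
tool_pos: [0.5341, 0.1484, 0.0566]
eef_rot: [[0.0, 0.143, 0.99], [0.0, 0.99, -0.143], [-1.0, 0.0, 0.0]]
contact_force: [0.1, 2.4, 0.1]
finger_gap: 0.0005
```

Request:
move_arm --pt "0 -0.001 0 0 0" --pt "0 -0.001 0 0 0" --pt "0 -0.001 0 0 0"

```text
time: 6.37
tool_pos: [0.5336, 0.1454, 0.0566]
eef_rot: [[0.0, 0.143, 0.99], [0.0, 0.99, -0.143], [-1.0, 0.0, 0.0]]
contact_force: [0.4, 2.2, -1.1]
finger_gap: 0.0006
```

Request:
move_arm --pt "0 -0.001 0 0 0" --pt "0 -0.001 0 0 0" --pt "0 -0.001 0 0 0"

```text
time: 6.62
tool_pos: [0.5337, 0.1435, 0.0568]
eef_rot: [[0.002, 0.143, 0.99], [0.002, 0.99, -0.143], [-1.0, 0.002, 0.001]]
contact_force: [1.0, 4.9, -0.3]
finger_gap: 0.0003
```

Request:
move_arm --pt "0 -0.001 0 0 0" --pt "0 -0.001 0 0 0"

```text
time: 6.78
tool_pos: [0.5336, 0.1418, 0.057]
eef_rot: [[0.002, 0.142, 0.99], [0.002, 0.99, -0.142], [-1.0, 0.003, 0.002]]
contact_force: [0.8, 4.6, -1.0]
finger_gap: 0.0006
```

Request:
move_arm --pt "0 -0.001 0 0 0" --pt "0 -0.001 0 0 0" --pt "0 -0.001 0 0 0" --pt "0 -0.001 0 0 0"

```text
time: 7.12
tool_pos: [0.5327, 0.1378, 0.0569]
eef_rot: [[0.001, 0.142, 0.99], [0.002, 0.99, -0.142], [-1.0, 0.002, 0.001]]
contact_force: [0.6, 6.0, 0.1]
finger_gap: 0.0002
```

Request:
move_arm --pt "0 -0.001 0 0 0" --pt "0 -0.001 0 0 0" --pt "0 -0.001 0 0 0" --pt "0 -0.001 0 0 0"

```text
time: 7.45
tool_pos: [0.532, 0.1338, 0.0569]
eef_rot: [[0.001, 0.142, 0.99], [0.002, 0.99, -0.142], [-1.0, 0.002, 0.001]]
contact_force: [1.4, 5.0, 0.5]
finger_gap: 0.0004
```

Run:
```python
from cell import env
import cv2, numpy as np, pickle
d={}
for n in ["top"]:
    c=env.capture(n); d[n]=c
o=env.get_obs(); print(o["time"],o["tool_pos"],o["contact_force"])
a=d["top"]["image"][200:290,290:430,::-1]; a=cv2.resize(a,None,fx=5.5,fy=5.5,interpolation=cv2.INTER_CUBIC)
cv2.imwrite("pics/c2.png",a)
```

```text
7.5 [0.53198612 0.1334978  0.05686686] [ 0.30903025  4.73112429 -0.69317278]
```

View pics/c2.png

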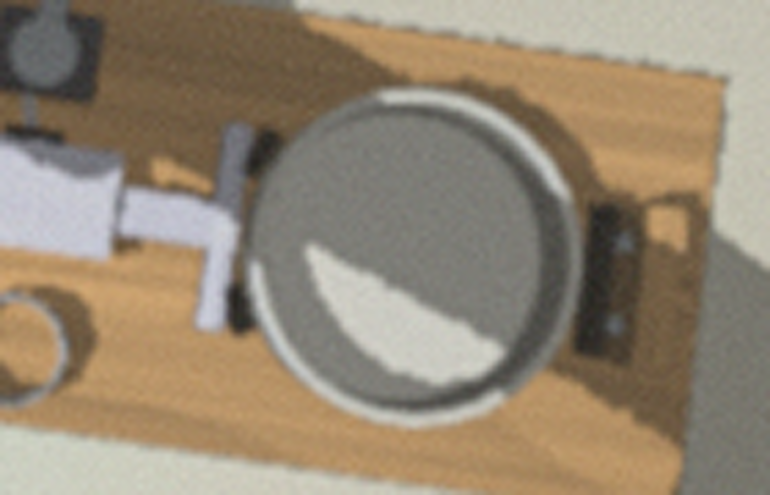

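The bowl is seated against the two fork pads at (265,150) and (240,305), and its right rim at (580,260) is close to the rest at (600,270). From here I use fine steps.

Request:
move_arm --pt "0 -0.0007 0 0 0" --pt "0 -0.0007 0 0 0" --pt "0 -0.0006 0 0 0"

```text
time: 7.75
tool_pos: [0.5317, 0.1317, 0.0568]
eef_rot: [[0.001, 0.142, 0.99], [0.002, 0.99, -0.142], [-1.0, 0.002, 0.001]]
contact_force: [1.0, 4.7, 0.9]
finger_gap: 0.0004
```

Request:
move_arm --pt "0 -0.0007 0 0 0" --pt "0 -0.0007 0 0 0" --pt "0 -0.0006 0 0 0"

```text
time: 8.0
tool_pos: [0.5314, 0.1297, 0.0569]
eef_rot: [[0.001, 0.142, 0.99], [0.002, 0.99, -0.142], [-1.0, 0.002, 0.001]]
contact_force: [1.2, 6.1, -0.0]
finger_gap: 0.0004
```

Request:
move_arm --pt "0 -0.0005 0 0 0" --pt "0 -0.0005 0 0 0" --pt "0 -0.0005 0 0 0"

```text
time: 8.25
tool_pos: [0.5312, 0.1282, 0.0569]
eef_rot: [[0.001, 0.142, 0.99], [0.002, 0.99, -0.142], [-1.0, 0.002, 0.001]]
contact_force: [1.3, 5.7, 0.1]
finger_gap: 0.0007
```

Request:
move_arm --pt "0 -0.0005 0 0 0" --pt "0 -0.0005 0 0 0" --pt "0 -0.0005 0 0 0"

```text
time: 8.5
tool_pos: [0.531, 0.1267, 0.0569]
eef_rot: [[0.001, 0.142, 0.99], [0.002, 0.99, -0.142], [-1.0, 0.002, 0.001]]
contact_force: [0.7, 4.9, 0.4]
finger_gap: 0.0005
```

Request:
move_arm --pt "0 -0.0005 0 0 0" --pt "0 -0.0005 0 0 0"

```text
time: 8.67
tool_pos: [0.5309, 0.1258, 0.0569]
eef_rot: [[0.001, 0.142, 0.99], [0.002, 0.99, -0.142], [-1.0, 0.002, 0.001]]
contact_force: [0.3, 5.6, 0.3]
finger_gap: 0.0006
```

Request:
move_arm --pt "0 -0.0005 0 0 0" --pt "0 -0.0005 0 0 0"

```text
time: 8.83
tool_pos: [0.5307, 0.1248, 0.0568]
eef_rot: [[0.001, 0.142, 0.99], [0.002, 0.99, -0.142], [-1.0, 0.002, 0.001]]
contact_force: [-0.1, 5.5, 0.3]
finger_gap: 0.0003
```

Request:
move_arm --pt "0 -0.0005 0 0 0" --pt "0 -0.0005 0 0 0" --pt "0 -0.0005 0 0 0"

```text
time: 9.08
tool_pos: [0.5306, 0.1239, 0.0569]
eef_rot: [[0.001, 0.142, 0.99], [0.003, 0.99, -0.142], [-1.0, 0.003, 0.001]]
contact_force: [1.8, 7.5, -0.0]
finger_gap: 0.0006
```

Request:
move_arm --pt "0 -0.0005 0 0 0" --pt "0 -0.0005 0 0 0"

```text
time: 9.25
tool_pos: [0.5306, 0.1236, 0.0571]
eef_rot: [[0.002, 0.142, 0.99], [0.004, 0.99, -0.142], [-1.0, 0.004, 0.001]]
contact_force: [0.5, 8.2, -0.3]
finger_gap: 0.0003
```

Request:
move_arm --pt "0 -0.0005 0 0 0" --pt "0 -0.0005 0 0 0"

```text
time: 9.42
tool_pos: [0.5306, 0.1233, 0.0572]
eef_rot: [[0.002, 0.141, 0.99], [0.005, 0.99, -0.141], [-1.0, 0.005, 0.002]]
contact_force: [1.1, 8.7, -0.6]
finger_gap: 0.0003
```

Request:
move_arm --pt "0 -0.0005 0 0 0" --pt "0 -0.0005 0 0 0" --pt "0 0 0 0 0"

```text
time: 9.67
tool_pos: [0.5306, 0.123, 0.0573]
eef_rot: [[0.003, 0.141, 0.99], [0.005, 0.99, -0.141], [-1.0, 0.006, 0.002]]
contact_force: [1.4, 9.6, -1.0]
finger_gap: 0.0007
```

Request:
move_arm --pt "0 -0.0005 0 0 0" --pt "0 -0.0005 0 0 0" --pt "0 0 0 0 0"

```text
time: 9.92
tool_pos: [0.5306, 0.1227, 0.0575]
eef_rot: [[0.004, 0.141, 0.99], [0.006, 0.99, -0.141], [-1.0, 0.007, 0.003]]
contact_force: [0.7, 11.2, -0.2]
finger_gap: 0.0005
```

Request:
move_arm --pt "0 -0.0005 0 0 0" --pt "0 -0.0005 0 0 0" --pt "0 0 0 0 0"

```text
time: 10.17
tool_pos: [0.5307, 0.1224, 0.0577]
eef_rot: [[0.004, 0.14, 0.99], [0.007, 0.99, -0.14], [-1.0, 0.008, 0.003]]
contact_force: [1.6, 11.4, 0.4]
finger_gap: 0.0007
```

Request:
move_arm --pt "0 -0.0005 0 0 0" --pt "0 -0.0005 0 0 0" --pt "0 0 0 0 0"

```text
time: 10.42
tool_pos: [0.5307, 0.1222, 0.0578]
eef_rot: [[0.005, 0.14, 0.99], [0.009, 0.99, -0.14], [-1.0, 0.009, 0.004]]
contact_force: [1.3, 12.1, 0.3]
finger_gap: 0.0007
```

Request:
move_arm --pt "0 -0.0005 0 0 0" --pt "0 -0.0005 0 0 0" --pt "0 0 0 0 0" --pt "0 0 0 0 0"

```text
time: 10.75
tool_pos: [0.5308, 0.1219, 0.058]
eef_rot: [[0.006, 0.14, 0.99], [0.009, 0.99, -0.14], [-1.0, 0.01, 0.004]]
contact_force: [1.5, 14.9, 0.5]
finger_gap: 0.0005
```

Run:
```python
from cell import env
import cv2, numpy as np
for i in range(4):
    c=env.capture("top"); o=env.get_obs(); print(o["time"],o["tool_pos"].round(4),o["contact_force"].round(2))
cv2.imwrite("pics/c3.png",cv2.resize(c["image"][160:310,195:435,::-1],None,fx=3.33,fy=3.33,interpolation=cv2.INTER_CUBIC))
```

```text
10.8 [0.5308 0.1219 0.058 ] [ 2.33 13.81  0.03]
10.85 [0.5308 0.1219 0.058 ] [ 1.43 14.41  0.11]
10.9 [0.5308 0.1219 0.058 ] [ 2.33 14.39  0.48]
10.95 [0.5308 0.1219 0.058 ] [ 0.76 14.82 -0.05]
```

Contact is about 14.4 N at the wrist less about 2.3 N of rod friction, so about 12 N on the bowl. It has held for more than 0.2 s, so I back off gently.

Request:
move_arm --pt "0 0.0015 0 0 0" --pt "0 0.0015 0 0 0" --pt "0 0.0015 0 0 0" --pt "0 0.002 0 0 0" --pt "0 0.003 0 0 0" --pt "0 0.005 0 0 0" --pt "0 0.008 0 0 0" --pt "0 0.006 0 0 0"

```text
time: 11.62
tool_pos: [0.5332, 0.1433, 0.0563]
eef_rot: [[-0.001, 0.144, 0.99], [-0.001, 0.99, -0.144], [-1.0, -0.001, -0.001]]
contact_force: [0.9, -0.4, -0.0]
finger_gap: 0.0004
```

Request:
move_arm --pt "-0.03 0 0 0 0" --pt "-0.03 0 0 0 0" --pt "-0.03 0 0 0 0" --pt "-0.03 0 0 0 0" --pt "0 0 0.03 0 0" --pt "0 0 0.03 0 0" --pt "0 0 0.03 0 0" --pt "0 0 0.03 0 0"

```text
time: 12.28
tool_pos: [0.6532, 0.1259, 0.1767]
eef_rot: [[-0.0, 0.143, 0.99], [-0.001, 0.99, -0.143], [-1.0, -0.001, 0.0]]
contact_force: [0.1, -0.4, -0.4]
finger_gap: 0.0006
```

Run:
```python
from cell import env
from h import *
import cv2
d2={n:env.capture(n) for n in ("top","scene")}
pickle.dump(d2,open("cap2.pkl","wb"))
o=env.get_obs(); q=[0.50338,-0.05175,-1.71187]
print(o["tool_pos"],(1000*Hi(o["tool_pos"],q)).round(1),o["contact_force"].round(2))
c=d2["top"]
cv2.imwrite("pics/c4.png",cv2.resize(c["image"][130:310,195:435,::-1],None,fx=3.2,fy=3.2,interpolation=cv2.INTER_CUBIC))
# tool y,z in holder frame
hx=np.array([np.cos(q[2]),np.sin(q[2])]);R=o["eef_rot"];print(R[:2,1]@hx,R[:2,2]@hx)
p=proj("top",H([-.0433,.1447,.1],q));print("pin pred px",p, (p-[195,130])*3.2)
```

```text
[0.65598646 0.12406449 0.17552853] [-195.5  126.4] [-0.68 -0.61 -0.18]
-0.9999745403543223 0.007125188896885018
pin pred px [[305.54818832 170.47336757]] [[353.75420263 129.51477623]]
```

View pics/c4.png

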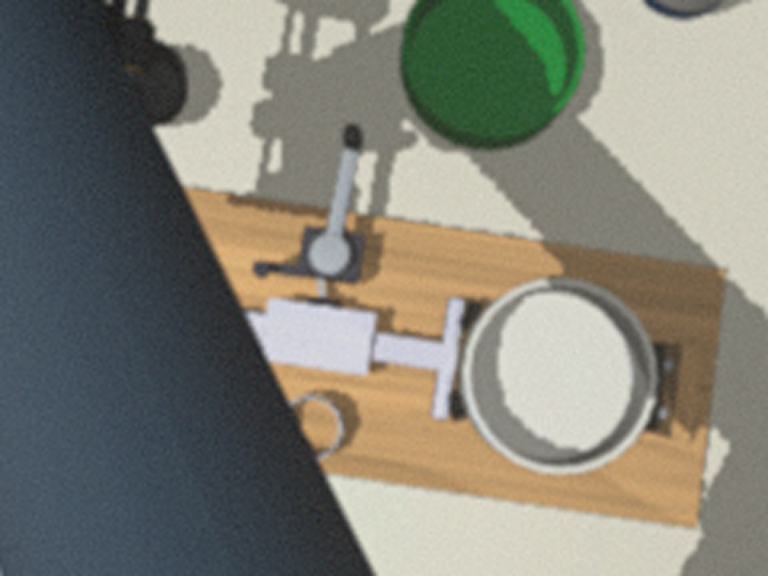

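The rod is forward, with the fork touching the bowl and the bowl against the rest. The lever pin is at (353,133) in the crop, against a prediction of (354,130). I move to its +x side and descend to z = 0.08, above the green bowl's rim.

Request:
move_arm --pt "0 -0.03 0.003 0 0" --pt "0 -0.03 0.003 0 0" --pt "0 -0.03 0.003 0 0" --pt "0 -0.03 0.003 0 0" --pt "0 -0.03 0.003 0 0" --pt "0 -0.0265 0.003 0 0" --pt "0 0 0 0 0" --pt "0 0 0 0 0"

```text
time: 13.05
tool_pos: [0.6438, -0.053, 0.1761]
eef_rot: [[-0.001, 0.147, 0.989], [-0.001, 0.989, -0.147], [-1.0, -0.001, -0.001]]
contact_force: [-0.3, 0.7, -1.0]
finger_gap: 0.0009
```

Request:
move_arm --pt "0.02 0 0 0 0" --pt "0.02 0 0 0 0" --pt "0.02 0 0 0 0" --pt "0.02 0 0 0 0" --pt "0.0155 0 0 0 0" --pt "0 0 0 0 0" --pt "0 0 0 0 0"

```text
time: 13.63
tool_pos: [0.644, -0.0489, 0.0806]
eef_rot: [[-0.002, 0.14, 0.99], [0.001, 0.99, -0.14], [-1.0, 0.001, -0.002]]
contact_force: [0.6, 0.1, 1.1]
finger_gap: 0.0005
```

Run:
```python
from cell import env
from h import *
import cv2
d2={n:env.capture(n) for n in ("top","scene")}
o=env.get_obs(); q=[0.50338,-0.05175,-1.71187]
print(o["tool_pos"],(1000*Hi(o["tool_pos"],q)).round(1),o["contact_force"].round(2),o["joint_positions"].round(0))
a=cv2.resize(d2["top"]["image"][130:310,195:435,::-1],(640,480)); b=cv2.resize(d2["scene"]["image"][125:285,250:450,::-1],None,fx=3.7,fy=3.7,interpolation=cv2.INTER_CUBIC)
cv2.imwrite("pics/c5.png",b)
```

```text
[ 0.64545005 -0.04952036  0.08235361] [-22.2 140.3] [0.6  0.14 0.28] [ 21.  36. -30.  98.  21.  52. -25.]
```

View pics/c5.png

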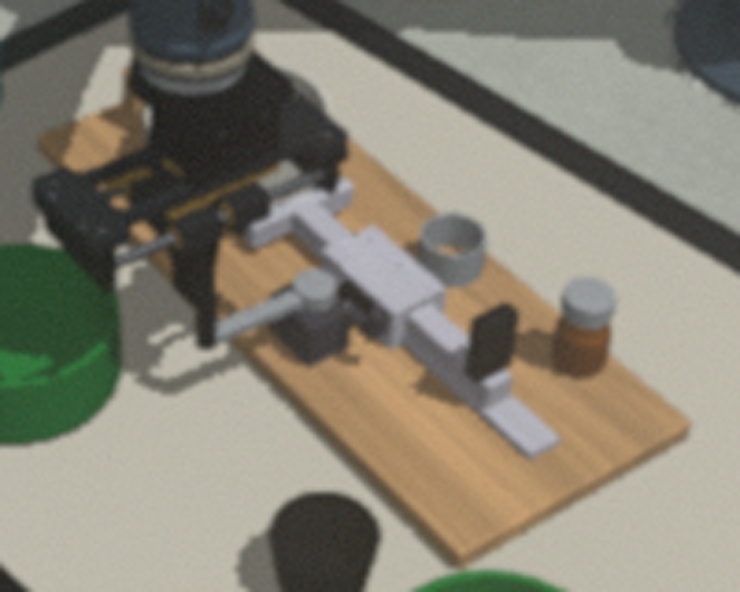

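Request:
move_arm --pt "0 0.002 0.001 0 0" --pt "0 0.002 0.001 0 0" --pt "0 0.0045 0.0008 -3 0" --pt "0 0.0045 0.0008 -3 0" --pt "0 0.0045 0.0008 -3 0" --pt "0 0.0045 0.0008 -3 0"

```text
time: 14.23
tool_pos: [0.6532, -0.0314, 0.0823]
eef_rot: [[0.004, -0.067, 0.998], [-0.003, 0.998, 0.067], [-1.0, -0.003, 0.003]]
contact_force: [1.1, -3.9, -0.3]
finger_gap: 0.0004
```

Request:
move_arm --pt "0 0.0045 0.0008 -3 0" --pt "0 0.0045 0.0008 -3 0" --pt "0 0.0045 0.0008 -3 0" --pt "0 0.0045 0.0008 -3 0" --pt "0 0.0045 0.0008 -3 0" --pt "0 0.0045 0.0008 -3 0"

```text
time: 14.73
tool_pos: [0.6552, -0.0059, 0.0827]
eef_rot: [[0.009, -0.37, 0.929], [-0.004, 0.929, 0.371], [-1.0, -0.007, 0.007]]
contact_force: [7.8, -5.0, -2.7]
finger_gap: 0.0008
```

```bash
cat > look.py <<'E'
from cell import env
from h import *
import cv2,sys
n=sys.argv[1]
d2={n:env.capture(n) for n in ("top","scene")}
o=env.get_obs(); q=[0.50338,-0.05175,-1.71187]
w=o["tool_pos"];h=1000*Hi(w,q);R=o["eef_rot"]
th=np.degrees(np.arctan2(R[1,2],R[0,2])-q[2])%360   # tool z in holder frame
v=h-[-50,60];c,s=np.cos(np.radians(th)),np.sin(np.radians(th))
print(o["time"],w.round(4),h.round(1),"z ang",th.round(1),"rel hinge r,t",(v@[c,s]).round(1),(v@[-s,c]).round(1),"force r,t",(o["contact_force"][:2]@R[:2,2]).round(2),(o["contact_force"][:2]@R[:2,1]).round(2))
cv2.imwrite(f"pics/{n}s.png",cv2.resize(d2["scene"]["image"][125:285,250:450,::-1],None,fx=3,fy=3,interpolation=cv2.INTER_CUBIC))
cv2.imwrite(f"pics/{n}t.png",cv2.resize(d2["top"]["image"][130:310,195:435,::-1],None,fx=3,fy=3,interpolation=cv2.INTER_CUBIC))
E
python3 look.py l1
```

```text
14.8333 [ 0.655  -0.0047  0.0827] [-67.9 143.4] z ang 119.8 rel hinge r,t 81.3 -25.9 force r,t 4.29 -6.23
```

View pics/l1s.png

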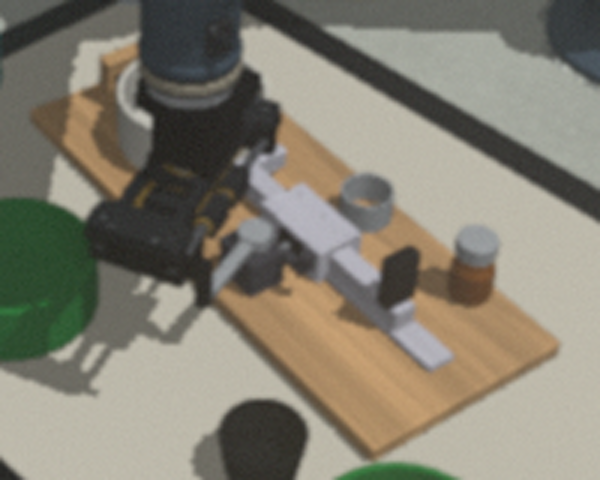

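Request:
move_arm --pt "0 0.005 0.0008 -2 0" --pt "0 0.005 0.0008 -2 0" --pt "0 0.005 0.0008 -2 0" --pt "0 0.005 0.0008 -2.5 0" --pt "0 0.005 0.0008 -3 0" --pt "0 0.0045 0.0008 -3 0"

```text
time: 15.33
tool_pos: [0.6467, 0.0231, 0.0828]
eef_rot: [[0.01, -0.591, 0.806], [-0.003, 0.806, 0.591], [-1.0, -0.008, 0.006]]
contact_force: [7.7, -4.4, -2.5]
finger_gap: 0.0003
```

```bash
python3 look.py l2
```

```text
15.4333 [0.6459 0.0242 0.0827] [-95.3 130.5] z ang 134.3 rel hinge r,t 82.0 -16.8 force r,t 3.35 -6.85
```

View pics/l2s.png

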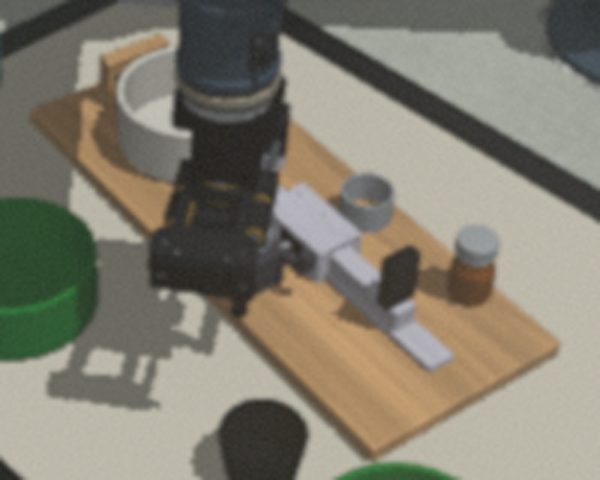

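Request:
move_arm --pt "0 0.0047 0.0008 -3 0" --pt "0 0.0047 0.0008 -3 0" --pt "0 0.0047 0.0008 -3 0" --pt "0 0.0047 0.0008 -3 0" --pt "0 0.0047 0.0008 -3 0" --pt "0 0.0047 0.0008 -3 0"

```text
time: 15.93
tool_pos: [0.6295, 0.0475, 0.0826]
eef_rot: [[0.007, -0.812, 0.584], [-0.002, 0.584, 0.812], [-1.0, -0.007, 0.002]]
contact_force: [4.4, -3.4, -0.3]
finger_gap: 0.0003
```

```bash
python3 look.py l3
```

```text
16.0333 [0.6283 0.0484 0.0825] [-116.8  109.6] z ang 152.3 rel hinge r,t 82.2 -12.9 force r,t 0.49 -4.39
```

Request:
move_arm --pt "0 0.0045 0.0008 -3 0" --pt "0 0.0045 0.0008 -3 0" --pt "0 0.0045 0.0008 -3 0" --pt "0 0.0045 0.0008 -3 0"

```text
time: 16.37
tool_pos: [0.6131, 0.0611, 0.0819]
eef_rot: [[0.002, -0.916, 0.402], [-0.001, 0.402, 0.916], [-1.0, -0.002, -0.0]]
contact_force: [1.0, -2.0, 0.4]
finger_gap: 0.0006
```

```bash
python3 look.py l4
```

```text
16.4667 [0.6117 0.0624 0.0815] [-128.3   91.2] z ang 164.3 rel hinge r,t 83.8 -8.9 force r,t 0.27 0.93
```

View pics/l4s.png

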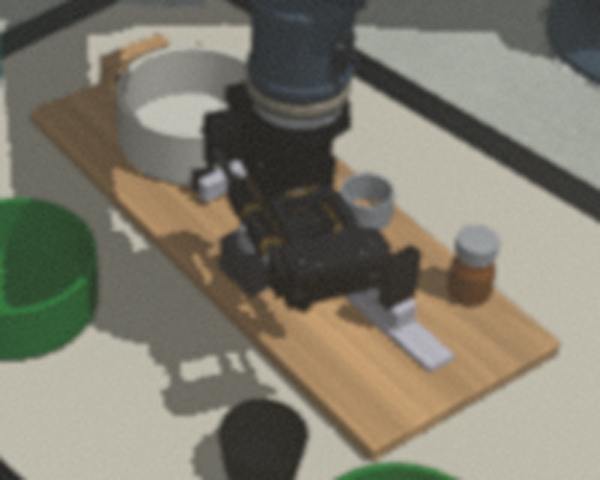

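Request:
move_arm --pt "0 0.0035 0.0008 -3 0" --pt "0 0.002 0 0 0" --pt "0 0 0 0 0" --pt "0 0 0 0 0"

```text
time: 16.8
tool_pos: [0.6074, 0.0647, 0.0811]
eef_rot: [[-0.0, -0.935, 0.355], [-0.0, 0.355, 0.935], [-1.0, 0.0, -0.0]]
contact_force: [0.4, -0.3, -0.4]
finger_gap: 0.0004
```

```bash
python3 look.py l5
```

```text
16.9 [0.6075 0.0645 0.0811] [-129.8   86.8] z ang 167.3 rel hinge r,t 83.7 -8.6 force r,t 0.32 0.32
```

View pics/l5t.png

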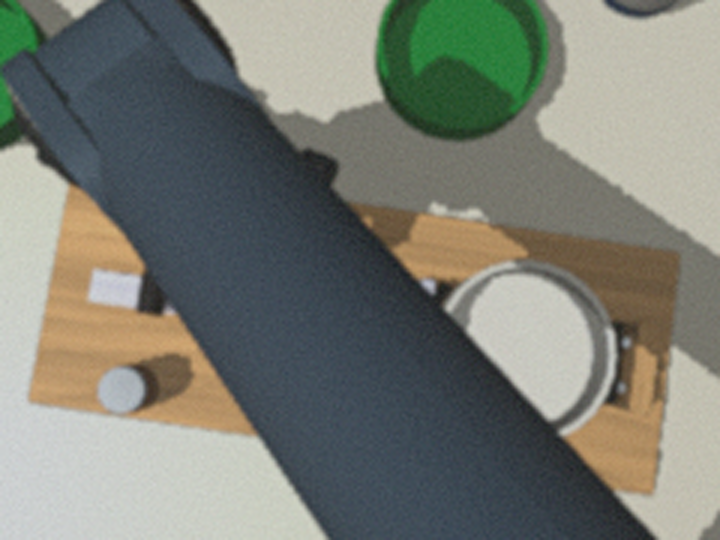

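No reaction force remains, so the cam seems to have taken the lever home. I back off, lift and check.

Request:
move_arm --pt "0 -0.005 0 0 0" --pt "0 -0.01 0 0 0" --pt "-0.03 0 0 0 0" --pt "-0.035 0 0 0 0" --pt "-0.035 0 0 0 0" --pt "0 -0.035 0 0 0" --pt "0 -0.035 0 0 0" --pt "0 -0.035 0 0 0"

```text
time: 17.57
tool_pos: [0.722, 0.0206, 0.1826]
eef_rot: [[0.003, -0.935, 0.355], [-0.001, 0.355, 0.935], [-1.0, -0.003, -0.0]]
contact_force: [0.6, 0.4, -0.2]
finger_gap: 0.0006
```

Request:
move_arm --pt "0 0 0.035 0 0" --pt "0 0 0.035 0 0" --pt "0 0 0.035 0 0" --pt "0 0 0.035 0 0" --pt "0 0 0.035 0 0" --pt "0 0 0.035 0 0" --pt "0 0 0 0 0" --pt "0 0 0 0 0"

```text
time: 18.23
tool_pos: [0.7936, 0.2221, 0.1799]
eef_rot: [[-0.001, -0.937, 0.35], [0.001, 0.35, 0.937], [-1.0, 0.002, 0.001]]
contact_force: [-0.0, -0.2, -0.1]
finger_gap: 0.0005
```

```bash
python3 look.py l6
```

```text
18.3333 [0.7947 0.2171 0.1805] [-307.2  250.6] z ang 167.3 rel hinge r,t 292.8 -129.3 force r,t 0.08 -0.64
```

View pics/l6s.png

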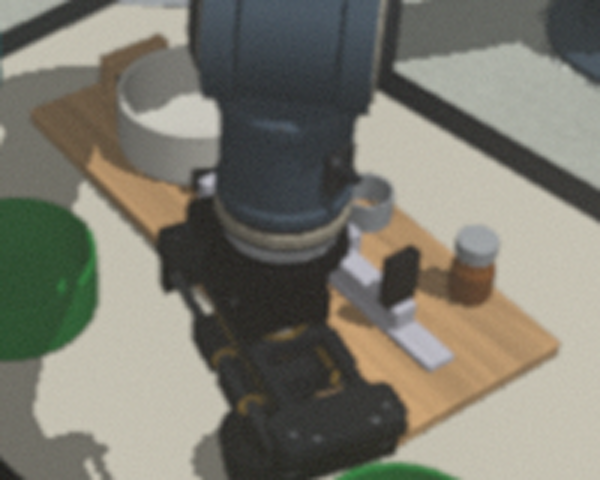

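View pics/l6t.png

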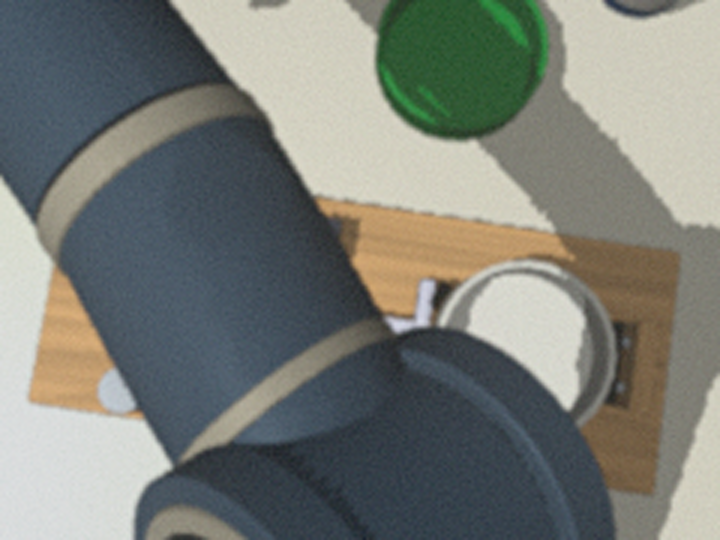

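Request:
move_arm --pt "-0.03 0 -0.02 0 0" --pt "-0.03 0 -0.025 0 0" --pt "-0.02 0 -0.03 0 0" --pt "0 0 -0.04 0 0" --pt "0 0 -0.04 0 0" --pt "0 0 -0.04 0 0" --pt "0 0 -0.04 0 0" --pt "0 0 -0.04 0 0"

```text
time: 19.0
tool_pos: [0.6954, -0.0437, 0.2614]
eef_rot: [[0.0, -0.934, 0.358], [-0.002, 0.358, 0.934], [-1.0, -0.001, -0.002]]
contact_force: [0.6, -0.1, -0.4]
finger_gap: 0.0004
```

Request:
move_arm --pt "0 0 -0.04 0 0" --pt "0 0 -0.04 0 0" --pt "0 0 -0.04 0 0" --pt "0 0 -0.04 0 0" --pt "0 0 -0.04 0 0" --pt "0 0 -0.04 0 0" --pt "0 0 -0.04 0 0" --pt "0 0 -0.03 0 0"

```text
time: 19.67
tool_pos: [0.5834, -0.3357, 0.2612]
eef_rot: [[-0.001, -0.932, 0.361], [-0.003, 0.361, 0.932], [-1.0, -0.0, -0.004]]
contact_force: [-0.1, 1.2, 0.4]
finger_gap: 0.0005
```

```bash
python3 look.py l7
```

```text
19.7667 [ 0.5821 -0.3399  0.2603] [274.2 118.4] z ang 166.4 rel hinge r,t -301.4 -132.9 force r,t -0.94 -0.57
```

View pics/l7s.png

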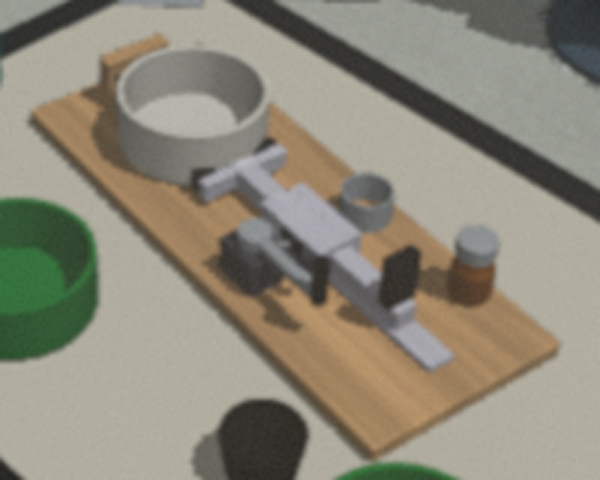

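View pics/l7t.png

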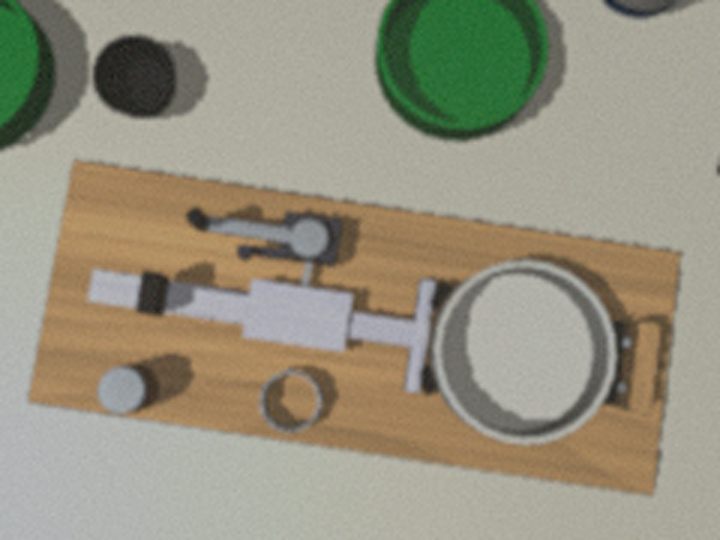

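Run:
```python
from h import *
q=[0.50338,-0.05175,-1.71187]
f=lambda u,v:((u+.5)/3-.5+195,(v+.5)/3-.5+130)
g=lambda u,v:((u+.5)/3-.5+250,(v+.5)/3-.5+125)
t=Hi(ray("top",f(196,216),.1),q)*1000;h=Hi(ray("top",f(309,237),.066),q)*1000;ts=Hi(ray("scene",g(320,257),.1),q)*1000
for p in(t,ts):
  for o in (h,[-50,60]):
    v=p-o;a=np.arctan2(v[1],v[0])%(2*np.pi);print(p.round(1),np.round(o,1),"a",a-np.pi+1.65)
P=[Hi(ray("top",f(*u),.078),q)*1000 for u in ((434,350),(617,349),(525,258),(524,442))]
print("bowl",np.mean(P,0).round(1))
print("handle",(Hi(ray("top",f(153,292),.094),q)*1000).round(1))
```

```text
[-133.    58.5] [-48.9  59. ] a 1.6568722359532324
[-133.    58.5] [-50  60] a 1.668603940786256
[-130.7   58.9] [-48.9  59. ] a 1.6521501645459251
[-130.7   58.9] [-50  60] a 1.664153170934458
bowl [127.9  -2. ]
handle [-155.7   -2. ]
```

Run:
```python
from cell import env
print(env.get_obs()["time"]); print(env.finish_job())
```

```text
19.7667
the job is handed in; nothing more can be done
None
```

I pressed the bowl against the sprung rest, swung the cam lever home onto its stop, and handed the job in at 19.8 s. No verdict was reported.

- **Pressing:** I pushed the handle from behind with the closed fingers. The wrist read about 14.4 N; less about 2.3 N of rod friction, that puts roughly 12 N on the bowl. It held for at least 0.2 s with the lever still open.
- **Lever:** I pushed the pin round with a reaction of up to about 9 N. Past its centre the force fell to zero and the cam pulled the lever home.
- **Last pictures:** The lever measures about 1.65–1.67 rad (stop at 1.65). The bowl is level, between the fork pads and the rest, with its centre about 128 mm ahead of the holder's origin. The jar, cutter and cup look unmoved by eye, and the arm is clear of everything.
- **Not confirmed directly:** I could not measure the final grip on the bowl or the shoe's clamping force. Bowl centre to handle measured 283.6 mm against a nominal 287 mm, which is within what I could read by eye. The two camera views disagreed on the holder's position by 6–9 mm, and I used a combined fit.

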